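# Fit the charged cell into the work lamp

### The job

Put the charged green cell into the open battery bay of the yellow work lamp, brass nose towards the lamp head: hold it level above the lip, press its flat end against the spring plate until the nose is clear of the retaining lip, then lower it into the bay and let the nose come forward fully under the lip. Let go of it, and leave the worn-out red cell lying in the tray.

Things in the scene. Friction and masses are not known exactly. Their poses are not given: they have to be found in the camera images.
- green_cell_center (a point): Charged cell, lying level: green, 34 mm diameter, body 64 mm long, brass nose (12 mm diameter, 18 mm long) on one end; 0.1 kg. Point: on its axis, half-way along the body, 27 mm above the worktop at the start. x axis: towards the nose (flat end at -32, nose tip at +50 mm); y, z roll with it. It lies on V rests 19 to 25 mm either side of the middle; between them its sides are free for fingers.
- red_cell_center (a point): Worn-out cell, to be left alone: red, same shape, point and axes as the green one. Both lie parallel, 100 mm apart, in a fixed grey tray, 116 x 196 mm, with a 4 mm floor and a 12 mm rim; which lies left or right varies.
- bay_center (a point): Bay of the fixed yellow lamp: where the middle of the fitted cell's body lies, 34 mm above the worktop. x to lamp head, z up. mm from here: V rests as in the tray, base plate at z -22; end wall (meets nose tip) x 50; black lip over the nose x 42 to 54, z 8 to 12; head no higher. The cell passes the lip with its middle at x -8 to -16; with it level at z 30 to 34, all of it is above the lip.
- spring_plate (a joint): Push-back (m) of the steel spring plate, away from the lamp head: 0 free, 0.004 cell fitted, 0.012 nose just clear of the lip, 0.020 stop. Force 2 N when free, 7 N at the stop, linear. In mm from bay_center the free plate's face is at x -28, 30 wide, z -20 to 46; behind it, from x -62, the spring housing rises to z 39.
There are look-alikes about, which are no part of the job. Of the things that look like the part that bears green_cell_center, the largest one is meant.

How it is judged:
By the outcome, as a careful person would: the job done as asked, in the order asked, and still so for the second after the job is handed in, with the robot touching nothing.
It also fails if it takes over 42 s, if anything falls off the work surface, if the arm or the gripper's body presses on something with over 40 N, if the wrist force passes 120 N, or if a joint passes its speed limit or range.

### The arm

A 6-joint arm with a two-finger parallel gripper is mounted at the origin on a cart in front of the work surface, level with it; the furniture and walls round the work are solid. World frame = base frame: x ahead of the robot, y to its left, z up, the work surface at z = 0. Lengths are in m, angles in rad, forces in N, time in s.
With the tool pointing down it reaches from about 0.325 to 0.9 m from the base axis. Payload 3.5 kg.
Tool frame: the origin (TCP) lies on the centre line of the jaws, within the pads' length; the fingertips stand 11 mm ahead of it and the grasp point (between the pads) lies 8 mm behind it; z points along the fingers, x is the direction in which the jaws open and shut, and the axes are right-handed (so a half turn about z gives the same grasp; the last joint's range is limited). The gripper opens to 85 mm and grips with 20 to 120 N. Pads are 22 mm wide; open, the fingers measure 114 mm over their backs; the gripper's body (76 mm by 85 mm) begins 54 mm behind the grasp point. The pads swing forward as they close: fully open they stand 13 mm farther back than shut.
Start: joints at [1.189, 0.276, -0.026, 1.268, 0, 1.467], TCP at [0.172, 0.601, 0.242] pointing down, gripper open.
Joint ranges: [-3.12, 3.12], [-0.85, 1.88], [-1.08, 1.24], [-1.95, 2.15], [-1.57, 1.53], [-3.14, 3.14]. Speed limits (rad/s): [2.57, 2.57, 3.14, 3.14, 3.14, 3.14].

### API

Orientations are given as a rotation vector (axis times angle).
In Python, from cell import state, eyes, workorder gives the robot as it stands.
- The arm moves only by the shell command python3 -m jog 'ROWS' [FORCE]. ROWS is JSON, a list of rows, each a list of 3 entries, a list of its own where there are three numbers: the shift along the tool's x, y, z in cm, then the turn, a rotation vector about the tool's x, y, z in degrees, then the finger opening in cm, from 0 to 8.54. In form: [[[x, y, z], [ax, ay, az], hand], ...]. A call has 1 to 8 rows; each row is the pose to reach, as a shift and turn from the pose commanded when the call began, along the tool's axes at that moment; what a row does not reach only later rows make up. A row lasts 1/12 s, in which the tool goes at most 41.7 mm and 7.16 degrees, less where a joint would pass 70% of its speed; a pose out of reach is approached as far as the arm can. A call with a gripper value outside its range is refused whole. The fingers move at their own pace and stop on an object; FORCE is the grip in N (left out, the last holds). Time passes only in rows, so rows that repeat a pose let the fingers close. It gives the time, the measured TCP pose, the force and the opening at its end, in the units of the state.
- state(): the state, without advancing time (a new reading comes with each control period).
- eyes.camera(name): name is "scene" or "side" or "wrist"; returns a dict with "frame" (384x512x3 uint8, red, green, blue), "z_map" (384x512 float32, m along the optical axis (not along the pixel's ray), 0 where there is no reading), "K" (3x3 intrinsics, pixels), "pose" (4x4, takes a point from camera to world coordinates); the wrist camera has in their place "tool_from_camera" (4x4, takes a point from camera to tool coordinates, whose origin is the TCP and whose axes are the tool frame's). Camera axes: x right, y up, looking along -z (the intrinsics and any distortion apply to the point x, -y, -z); pixel columns grow to the right and rows downward; lengths in m; the calibration is good to about 2 mm. A picture is of the moment at which its call begins: read the wrist's pose just before it.
- workorder.close_job(): hands the job in, once; it reports no verdict.
The state is a dict: "time": time; "joint_pos": joint angles; "joint_velocities": joint speeds; "tau": joint torques, N m; "tcp_pos": TCP position; "tool_rot": TCP orientation; "contact_force": force on the tool from outside, world axes, zero at the start; "wrist_torque": the same for the moment, N m; "finger_gap": finger opening in m.
Only numpy, scipy, OpenCV 4.12 (cv2) and the standard library are available. Lean on these libraries where they do the work, as an engineer would, in place of code of your own. Each camera call takes 0.05 s, during which the arm holds its last target. There are 200 camera calls.

## Working session

There is one attempt and no reset: what is moved stays moved. The work goes in short steps, Python scripts to look and compute and a shell command to move; the robot and the scene stay as the last step left them, time stands still between calls to the robot, and variables do not carry over. Pictures are saved under pics/ and viewed, about 8 in all and at most 12, crops included, and the job is handed in when it is done.

```bash
mkdir -p pics; ls; python3 - <<'E'
from cell import state, eyes
import cv2, numpy as np
s=state(); print({k:np.round(v,4).tolist() for k,v in s.items()})
for n in ["scene","side"]:
    c=eyes.camera(n); cv2.imwrite(f"pics/{n}0.png",c["frame"][:,:,::-1]); np.savez(f"{n}0.npz",**c)
    print(n,c["K"].round(1).tolist(),c["pose"].round(3).tolist(),c.keys())
E
```

```text
pics
{'time': 0.0, 'joint_pos': [1.1886, 0.2771, -0.0279, 1.268, -0.0, 1.4674], 'joint_velocities': [-0.0011, -0.0005, -0.0002, -0.0001, -0.0017, 0.001], 'tau': [-0.0014, -44.5509, 29.5205, 0.0164, -0.0001, -0.0], 'tcp_pos': [0.1717, 0.6002, 0.2412], 'tool_rot': [2.5076, 1.8905, -0.0029], 'contact_force': [-0.0431, -0.0502, 0.5328], 'wrist_torque': [-0.0387, 0.014, -0.0069], 'finger_gap': 0.0854}
scene [[484.8, 0.0, 246.9], [0.0, 484.8, 190.9], [0.0, 0.0, 1.0]] [[0.624, 0.56, -0.545, -0.128], [-0.781, 0.457, -0.425, -0.438], [0.011, 0.691, 0.723, 0.865], [0.0, 0.0, 0.0, 1.0]] dict_keys(['frame', 'z_map', 'K', 'pose'])
side [[357.7, 0.0, 252.3], [0.0, 357.7, 182.8], [0.0, 0.0, 1.0]] [[-0.986, 0.088, -0.14, 0.355], [-0.165, -0.487, 0.858, 0.761], [0.007, 0.869, 0.494, 0.502], [0.0, 0.0, 0.0, 1.0]] dict_keys(['frame', 'z_map', 'K', 'pose'])
```

View pics/scene0.png

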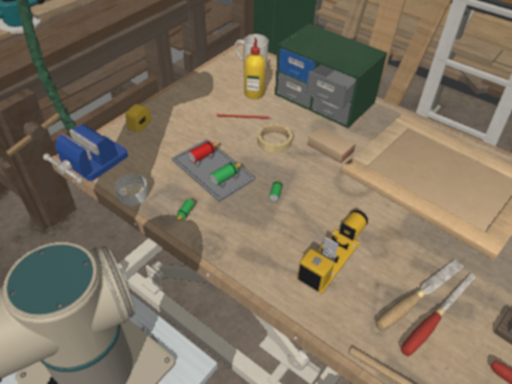

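View pics/side0.png

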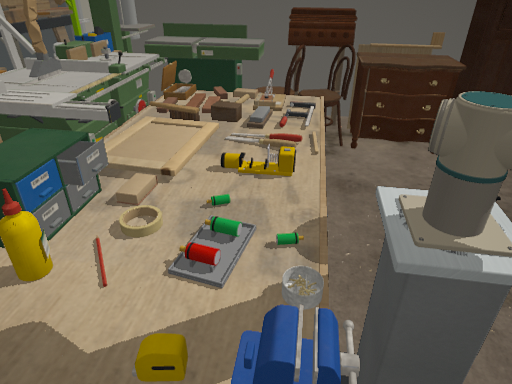

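Scene view: the green candidates are (225,174) in the tray, the largest and 100 mm from the red cell at (203,151), and two small look-alikes at (186,209) and (276,190). I choose the tray one. The lamp is at (335,250), with its head (round, black end) probably at (356,220) and the boxy black/yellow end at (315,270). Side view: green cell (225,226), red cell (203,254), lamp (258,161).

```bash
cat > h.py <<'E'
import numpy as np, cv2
from scipy.spatial.transform import Rotation as R
def cloud(c, pose):
    z=c["z_map"]; K=c["K"]; v,u=np.mgrid[:z.shape[0],:z.shape[1]]
    p=np.stack([(u-K[0,2])/K[0,0]*z,-(v-K[1,2])/K[1,1]*z,-z],-1)
    return p@pose[:3,:3].T+pose[:3,3]
def hsv(c): return cv2.cvtColor(c["frame"],cv2.COLOR_RGB2HSV)
def blobs(m,amin=15):
    n,l,s,ce=cv2.connectedComponentsWithStats(m.astype(np.uint8))
    return [(l==i,s[i,4],ce[i].round(0)) for i in range(1,n) if s[i,4]>=amin]
def masks(h):
    H,S,V=h[...,0].astype(int),h[...,1],h[...,2]
    return dict(green=(H>50)&(H<75)&(S>150)&(V>60),red=((H<6)|(H>174))&(S>170)&(V>80),yellow=(H>20)&(H<32)&(S>170)&(V>90),brass=(H>14)&(H<26)&(S>100)&(V>60))
E
python3 - <<'E'
from h import *
for n in ["scene","side"]:
    c=dict(np.load(n+"0.npz")); P=cloud(c,c["pose"]); M=masks(hsv(c))
    for k in ["green","red","yellow"]:
        for m,a,ce in blobs(M[k]):
            p=P[m&(c["z_map"]>0)]; 
            if len(p)<10: continue
            q=p[(p[:,2]>-.02)]
            if len(q)<10: continue
            d=np.linalg.svd(q[:,:2]-q[:,:2].mean(0),full_matrices=False)[2][0]; t=q[:,:2]@d
            if q[:,0].min()>0.1 and q[:,0].max()<.9: print(n,k,a,ce,"mean",q.mean(0).round(4),"zmax",np.percentile(q[:,2],97).round(4),"yaw",np.degrees(np.arctan2(d[1],d[0])).round(1),"len",np.ptp(t).round(4))
c=dict(np.load("scene0.npz"));
a=cv2.resize(c["frame"][125:215,165:295],None,fx=4,fy=4,interpolation=2);b=cv2.resize(c["frame"][200:300,285:385],None,fx=4,fy=4,interpolation=2)
b=cv2.resize(b,(360,360)); im=np.hstack([a[:360,:420],b]); cv2.imwrite("pics/crop1.png",im[...,::-1])
E
```

```text
scene green 197 [224. 173.] mean [0.5103 0.1297 0.037 ] zmax 0.0452 yaw 168.7 len 0.0524
scene green 71 [276. 188.] mean [0.5588 0.0076 0.0225] zmax 0.0264 yaw -152.9 len 0.0377
scene green 81 [187. 206.] mean [0.3818 0.135  0.021 ] zmax 0.0251 yaw -166.9 len 0.0359
scene red 19 [255.  51.] mean [0.8525 0.3033 0.1515] zmax 0.1597 yaw -59.0 len 0.0113
scene red 222 [203. 151.] mean [0.5374 0.2262 0.0362] zmax 0.0456 yaw 169.1 len 0.0627
scene red 56 [502. 374.] mean [ 0.4461 -0.5765  0.0167] zmax 0.0211 yaw -97.6 len 0.0373
scene yellow 489 [255.  72.] mean [0.8434 0.2959 0.0888] zmax 0.1334 yaw 134.2 len 0.0542
scene yellow 402 [137. 117.] mean [0.5221 0.4537 0.0404] zmax 0.0625 yaw 179.7 len 0.0673
scene yellow 1345 [335. 252.] mean [ 0.4763 -0.2074  0.0393] zmax 0.0715 yaw -177.2 len 0.2098
side green 139 [220. 199.] mean [0.5577 0.0176 0.0173] zmax 0.0248 yaw 23.3 len 0.044
side green 20 [212. 222.] mean [0.5455 0.1423 0.0371] zmax 0.0437 yaw 82.1 len 0.0184
side green 336 [226. 226.] mean [0.5127 0.1486 0.0349] zmax 0.0443 yaw 170.1 len 0.055
side green 188 [287. 238.] mean [0.3784 0.1469 0.0183] zmax 0.0248 yaw 16.3 len 0.0438
side red 15 [271.  73.] mean [ 0.5523 -0.9909  0.1094] zmax 0.1199 yaw 94.0 len 0.04
side red 35 [283. 122.] mean [ 0.4544 -0.5695  0.0186] zmax 0.0259 yaw 77.9 len 0.0536
side red 154 [286. 137.] mean [ 0.4281 -0.4188  0.0201] zmax 0.0287 yaw 171.7 len 0.1122
side red 281 [ 10. 204.] mean [0.8547 0.3153 0.1592] zmax 0.1857 yaw -137.6 len 0.0256
side red 139 [101. 263.] mean [0.7403 0.2742 0.0073] zmax 0.009 yaw 125.1 len 0.1486
side red 27 [187. 249.] mean [0.5709 0.2386 0.0373] zmax 0.0442 yaw 78.5 len 0.0193
side red 426 [202. 253.] mean [0.5373 0.2449 0.0357] zmax 0.0444 yaw 170.2 len 0.0548
side yellow 1025 [264. 164.] mean [ 0.4748 -0.1805  0.0282] zmax 0.0706 yaw -1.3 len 0.2075
side yellow 2135 [162. 357.] mean [0.5279 0.4726 0.0428] zmax 0.0625 yaw -164.4 len 0.0697
```

View pics/crop1.png

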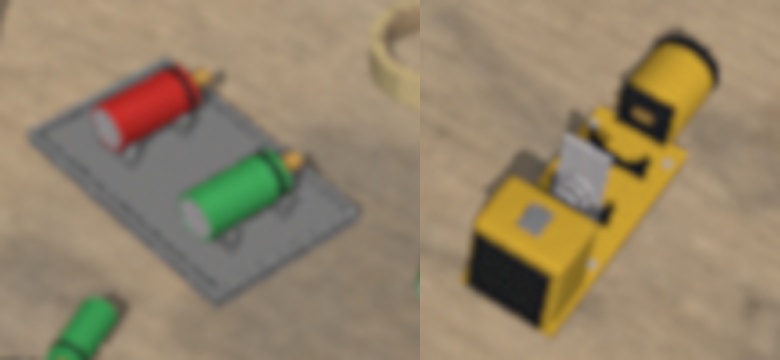

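Crop: the tray's green cell has its flat end at lower-left and its nose at upper-right (towards +x). The small green look-alike at lower-left lies on the worktop. The lamp's head is also towards +x, and the spring plate and housing are towards -x. The measurements agree: 100.2 mm between the cells, z max 45 mm and lamp housing top 71 mm.

```bash
cat >> h.py <<'E'
def rows(s,target,yaw=None):
    """shift (cm) in tool axes to world target and turn about tool z (deg) to bring tool x to world yaw (deg), plus levelling rotvec"""
    T=R.from_rotvec(s["tool_rot"]); sh=T.inv().apply(np.array(target)-s["tcp_pos"])*100
    out=[sh.round(2)]
    if yaw is not None:
        a=np.radians(yaw); x=np.array([np.cos(a),np.sin(a),0]); z=np.array([0,0,-1.]); y=np.cross(z,x)
        out.append((T.inv()*R.from_matrix(np.stack([x,y,z],1))).as_rotvec(degrees=True).round(2))
    return out
E
python3 - <<'E'
from h import *
from cell import state,eyes
s=state(); print(rows(s,[.5115,.139,.20],75.5))
c=eyes.camera("wrist"); print(c["tool_from_camera"].round(3).tolist(),c["K"].round(0).tolist())
c=dict(np.load("scene0.npz")); P=cloud(c,c["pose"]); d=dict(np.load("side0.npz")); Q=cloud(d,d["pose"]); A=np.vstack([P[c["z_map"]>0],Q[d["z_map"]>0]])
a=np.array([.172,.6]);b=np.array([.51,.14]);u=(b-a)/np.linalg.norm(b-a)
r=A[:,:2]-a;t=r@u;w=abs(r[:,0]*u[1]-r[:,1]*u[0]);m=(t>0)&(t<.6)&(w<.1);print("max z on path",A[m,2].max())
E
```

```text
[array([-34.98,  45.36,   4.18]), array([-0.02,  0.12, -1.48])]
[[1.0, -0.0, -0.001, -0.001], [-0.0, -0.964, -0.265, -0.068], [-0.001, 0.265, -0.964, -0.132], [0.0, 0.0, 0.0, 1.0]] [[332.0, 0.0, 251.0], [0.0, 332.0, 189.0], [0.0, 0.0, 1.0]]
max z on path 0.10098446415325968
```

```bash
python3 -m jog '[[[-17.5,22.5,0],[0,0,-1.5],8.5],[[-17.5,22.5,0],[0,0,-1.5],8.5],[[-17.5,22.5,0],[0,0,-1.5],8.5],[[-17.5,22.5,0],[0,0,-1.5],8.5],[[-35,45.4,2],[0,0,-1.5],8.5],[[-35,45.4,4],[0,0,-1.5],8.5],[[-35,45.4,4],[0,0,-1.5],8.5],[[-35,45.4,4],[0,0,-1.5],8.5]]'; python3 - <<'E'
from h import *
from cell import state
s=state(); print(s["time"],s["tcp_pos"],rows(s,[.5115,.139,.20],75.5))
E
```

```text
time: 0.82
tcp_pos: [0.3696, 0.3311, 0.2271]
tool_rot: [2.483, 1.924, 0.0]
contact_force: [1.0, 0.3, 0.1]
finger_gap: 0.0852
0.8167 [0.36960439 0.3310515  0.22710907] [array([-15.06,  18.53,   2.71]), array([ 0.01, -0.01,  0.05])]
```

```bash
python3 -m jog '[[[-15,18.5,2.7],[0,0,0],8.5],[[-15,18.5,2.7],[0,0,0],8.5],[[-15,18.5,2.7],[0,0,0],8.5],[[-15,18.5,2.7],[0,0,0],8.5],[[-15,18.5,2.7],[0,0,0],8.5],[[-15,18.5,2.7],[0,0,0],8.5],[[-15,18.5,2.7],[0,0,0],8.5],[[-15,18.5,2.7],[0,0,0],8.5]]'; cat > look.py <<'E'
from h import *
from cell import state,eyes
import sys
def look(name):
    s=state(); c=eyes.camera("wrist")
    T=np.eye(4); T[:3,:3]=R.from_rotvec(s["tool_rot"]).as_matrix(); T[:3,3]=s["tcp_pos"]
    c["pose"]=T@c["tool_from_camera"]; np.savez(name+".npz",**c); cv2.imwrite(f"pics/{name}.png",c["frame"][...,::-1])
    return s,c
E
python3 - <<'E'
from look import *
s,c=look("w1"); print(s["time"],s["tcp_pos"])
P=cloud(c,c["pose"]);M=masks(hsv(c))
for k in ["green","red","brass","yellow"]:
    for m,a,ce in blobs(M[k],60):
        p=P[m&(c["z_map"]>0)]
        r=cv2.minAreaRect(p[:,:2].astype(np.float32)*1000)
        print(k,a,ce,p.mean(0).round(4),"zmax",np.percentile(p[:,2],98).round(4),"rect",np.round(r[0],1),np.round(r[1],1),round(r[2],1))
E
```

```text
time: 1.48
tcp_pos: [0.511, 0.14, 0.1997]
tool_rot: [-2.486, -1.919, 0.002]
contact_force: [-0.8, 0.1, -0.6]
finger_gap: 0.0852
1.4833 [0.51102638 0.13999815 0.19970936]
green 1253 [212.  27.] [0.3808 0.1393 0.0222] zmax 0.0251 rect [381.  139.4] [39.1 21.9] 16.0
green 1942 [248. 175.] [0.5094 0.1374 0.0409] zmax 0.0444 rect [510.1 137.1] [30.9 54.5] 79.6
green 115 [251. 211.] [0.5429 0.1309 0.0413] zmax 0.0441 rect [543.1 131.2] [28.2  4. ] 77.2
green 401 [138. 237.] [0.5487 0.0118 0.0196] zmax 0.0245 rect [555.1  11.5] [38.7 18.9] 29.7
red 2151 [356. 174.] [0.5336 0.231  0.0401] zmax 0.0444 rect [535.  233.5] [32.8 55. ] 80.0
red 150 [355. 211.] [0.5679 0.2247 0.0403] zmax 0.0444 rect [571.3 230.1] [36.8 15.3] 51.2
red 75 [451. 294.] [0.7053 0.3181 0.0067] zmax 0.0091 rect [705.9 318.4] [ 6.3 12.8] 41.9
brass 149 [253. 221.] [0.5571 0.1293 0.0312] zmax 0.0334 rect [561.1 128.4] [11.1 21.6] 79.4
brass 162 [355. 222.] [0.5841 0.2255 0.0286] zmax 0.0336 rect [591.  227.8] [33.1 14.5] 17.8
brass 94 [163. 265.] [0.5875 0.0229 0.0128] zmax 0.0168 rect [590.9  22.2] [10.4 21. ] 83.9
brass 645 [303. 319.] [0.6868 0.1533 0.0167] zmax 0.0252 rect [621.1 141.2] [229.   53.8] 4.9
brass 114 [256. 325.] [0.6816 0.1013 0.0171] zmax 0.0246 rect [681.5 100.8] [ 5.6 31.3] 36.1
brass 87 [455. 381.] [0.8262 0.3107 0.0073] zmax 0.009 rect [690.3 250.3] [323.   21.8] 23.3
```

View pics/w1.png

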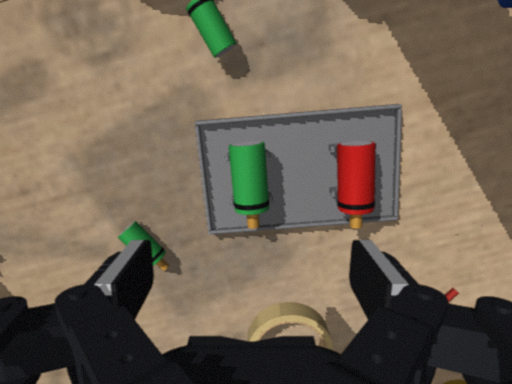

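The wrist view shows the green cell (248,180) with its nose down at (253,222), the red cell (356,175), and the tray around both. The cell is turned about 4° relative to the tool. I'll fit the ridge line.

```bash
cat >> h.py <<'E'
def ridge(c,box,zmin):
    """axis line of a lying cell from cloud points higher than zmin within world box (x0,x1,y0,y1)"""
    P=cloud(c,c["pose"]); x,y,z=P[...,0],P[...,1],P[...,2]
    m=(c["z_map"]>0)&(x>box[0])&(x<box[1])&(y>box[2])&(y<box[3])&(z>zmin)&(z<zmin+.05)
    q=P[m]; ct=q[:,:2].mean(0); d=np.linalg.svd(q[:,:2]-ct,full_matrices=False)[2][0]; d*=np.sign(d[0])
    t=(q[:,:2]-ct)@d; e=np.percentile(t,[0.5,99.5]); w=np.ptp((q[:,:2]-ct)@[-d[1],d[0]])
    return ct+d*e.mean(),np.degrees(np.arctan2(d[1],d[0])),e[1]-e[0],w,np.percentile(q[:,2],98),len(q)
E
python3 - <<'E'
from h import *
from cell import state
c=dict(np.load("w1.npz"))
for zm in (.034,.038,.041,.0425): print(zm,ridge(c,(.46,.60,.09,.18),zm)); print("   red",ridge(c,(.48,.63,.19,.28),zm))
print(rows(state(),[.5125,.137,.03],79.5))
E
```

```text
0.034 (array([0.51408068, 0.13656184]), np.float64(-9.972227067629882), np.float64(0.0634514562961214), np.float64(0.0310182435719673), np.float64(0.04444501948621633), 2262)
   red (array([0.53878756, 0.23140101]), np.float64(-10.258278441404357), np.float64(0.063555526874134), np.float64(0.031495109373858035), np.float64(0.04451241023479218), 2275)
0.038 (array([0.51407222, 0.13647527]), np.float64(-9.974149644617295), np.float64(0.06335202160126921), np.float64(0.026681433404616997), np.float64(0.044494566680793116), 1904)
   red (array([0.53905181, 0.23226633]), np.float64(-9.985714443743387), np.float64(0.0634032441544741), np.float64(0.026733580134392077), np.float64(0.044585651816684994), 1922)
0.041 (array([0.51423051, 0.13651756]), np.float64(-9.947584817247009), np.float64(0.06299134626976706), np.float64(0.02138111125326344), np.float64(0.0446369660767626), 1346)
   red (array([0.53934739, 0.23288795]), np.float64(-9.788274220941442), np.float64(0.06322479809973466), np.float64(0.021509622625894197), np.float64(0.04473745175094143), 1365)
0.0425 (array([0.51415257, 0.13640648]), np.float64(-9.987448850329478), np.float64(0.06255861040267087), np.float64(0.017362346938321043), np.float64(0.04473140721732783), 829)
   red (array([0.53908511, 0.23296884]), np.float64(-9.771865283918993), np.float64(0.06245952967201211), np.float64(0.017288008866873837), np.float64(0.04483283966635041), 880)
[array([-0.33,  0.35, 16.99]), array([-0.09,  0.  , -4.05])]
```

```bash
python3 - <<'E'
from h import *
from cell import state
print(rows(state(),[.5141,.1365,.021],80))
E
```

```text
[array([-0.34,  0.51, 17.89]), array([-0.09,  0.  , -4.55])]
```

```bash
python3 -m jog '[[[-0.34,0.51,4],[-0.1,0,-4.5],5.5],[[-0.34,0.51,8],[-0.1,0,-4.5],5.5],[[-0.34,0.51,11],[-0.1,0,-4.5],5.5],[[-0.34,0.51,14],[-0.1,0,-4.5],5.5],[[-0.34,0.51,16.5],[-0.1,0,-4.5],5.5],[[-0.34,0.51,17.9],[-0.1,0,-4.5],5.5],[[-0.34,0.51,17.9],[-0.1,0,-4.5],5.5],[[-0.34,0.51,17.9],[-0.1,0,-4.5],5.5]]'; python3 - <<'E'
from look import *
s,c=look("w2"); print(s["tcp_pos"],rows(s,[.5141,.1365,.021],80))
print(ridge(c,(.46,.60,.115,.158),.038))
E
```

```text
time: 2.2
tcp_pos: [0.5131, 0.138, 0.0209]
tool_rot: [-2.404, -2.022, 0.001]
contact_force: [0.9, 0.1, -0.2]
finger_gap: 0.0548
[0.5131307  0.13795621 0.02090099] [array([-0.13,  0.12, -0.01]), array([-0.03,  0.03,  0.15])]
(array([0.50952056, 0.13627983]), np.float64(-2.628410977340385), np.float64(0.054666478817574214), np.float64(0.04327147907518292), np.float64(0.0875058454782669), 11120)
```

```bash
python3 -m jog '[[[-0.13,0.12,0],[0,0,0],5.5],[[-0.13,0.12,0],[0,0,0],5.5],[[-0.13,0.12,0],[0,0,0],5.5],[[-0.13,0.12,0],[0,0,0],2.5],[[-0.13,0.12,0],[0,0,0],2.5],[[-0.13,0.12,0],[0,0,0],2.5],[[-0.13,0.12,0],[0,0,0],2.5],[[-0.13,0.12,0],[0,0,0],2.5]]' 60;  python3 -m jog '[[[0,0,0],[0,0,0],2.5],[[0,0,0],[0,0,0],2.5],[[0,0,0],[0,0,0],2.5]]'
```

```text
time: 2.92
tcp_pos: [0.5166, 0.1366, 0.0224]
tool_rot: [-2.406, -2.021, -0.007]
contact_force: [-0.8, 3.6, 5.3]
finger_gap: 0.0321
time: 3.17
tcp_pos: [0.5166, 0.1366, 0.0224]
tool_rot: [2.406, 2.021, 0.007]
contact_force: [-1.8, 3.9, 6.4]
finger_gap: 0.0322
```

```bash
python3 -m jog '[[[0,0,-1.5],[0,0,0],2.5],[[0,0,-4],[0,0,0],2.5],[[0,0,-8],[0,0,0],2.5],[[0,0,-12],[0,0,0],2.5],[[0,0,-16],[0,0,0],2.5],[[0,0,-20],[0,0,0],2.5],[[0,0,-20],[0,0,0],2.5],[[0,0,-20],[0,0,0],2.5]]'; python3 - <<'E'
from look import *
s,c=look("w3"); print(rows(s,[.56,-.195,.23],90),s["finger_gap"])
E
```

```text
time: 3.83
tcp_pos: [0.5175, 0.1354, 0.2244]
tool_rot: [2.402, 2.016, 0.01]
contact_force: [0.8, -0.0, -1.7]
finger_gap: 0.0323
[array([-31.8 ,   9.92,  -0.51]), array([ 0.48, -0.02, -9.99])] 0.032254810819511606
```

View pics/w3.png

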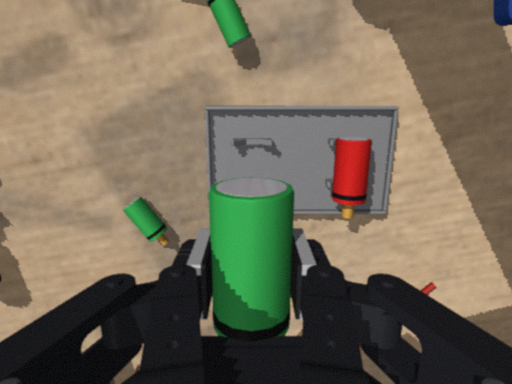

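The cell is held between the pads at (252,255), with its flat end up in the picture at (252,187). The red cell still lies in the tray. Next I'll measure how it sits in the hand and move over to the lamp.

```bash
python3 - <<'E'
from h import *
c=dict(np.load("w3.npz")); P=cloud(c,c["tool_from_camera"]); M=masks(hsv(c))["green"]
m=max(blobs(M),key=lambda b:b[1])[0]; q=P[m&(c["z_map"]>0)]
print("y ext",np.percentile(q[:,1],[.5,99.5]),"x",np.percentile(q[:,0],[1,99]),"z",np.percentile(q[:,2],[1,50]))
xc=np.median(q[:,0]); r=q[abs(q[:,0]-xc)<.004]; print("ridge z=a*y+b",np.polyfit(r[:,1],r[:,2],1), "ridge y",np.percentile(r[:,1],[1,99]))
ys=np.linspace(-.028,.015,6); print([ (round(y,3),q[abs(q[:,1]-y)<.003][:,0].mean().round(4)) for y in ys])
# flat-end disc: grey pixels near y=-.034
n=(abs(P[...,0])<.02)&(abs(P[...,1]+.033)<.012)&(abs(P[...,2])<.03)&(c["z_map"]>0)&~m; print("disc",n.sum(),P[n].mean(0),np.polyfit(P[n][:,2],P[n][:,1],1))
E
python3 -m jog '[[[-8,1,-1],[0,0,-5],2.5],[[-16,4,-1],[0,0,-10],2.5],[[-24,7,-1],[0,0,-10],2.5],[[-32,10,-1],[0,0,-10],2.5],[[-32,10,-1],[0,0,-10],2.5],[[-32,10,-1],[0,0,-10],2.5],[[-32,10,-1],[0,0,-10],2.5],[[-32,10,-1],[0,0,-10],2.5]]'
```

```text
y ext [-0.03369014  0.01998376] x [-0.01591581  0.01470322] z [-0.02187265 -0.0192908 ]
ridge z=a*y+b [ 0.00337145 -0.02071886] ridge y [-0.03326526  0.0197382 ]
[(np.float64(-0.028), np.float64(-0.0005)), (np.float64(-0.019), np.float64(-0.0005)), (np.float64(-0.011), np.float64(-0.0009)), (np.float64(-0.002), np.float64(-0.0007)), (np.float64(0.006), np.float64(-0.0007)), (np.float64(0.015), np.float64(-0.0007))]
disc 1311 [-0.0007716  -0.03346335 -0.00637638] [-0.02468593 -0.03362076]
time: 4.55
tcp_pos: [0.5558, -0.1954, 0.2281]
tool_rot: [-2.218, -2.219, 0.002]
contact_force: [0.6, 0.6, -1.8]
finger_gap: 0.0322
```

```bash
python3 - <<'E'
from look import *
s,c=look("w4"); print(s["tcp_pos"])
P=cloud(c,c["pose"]); Y=masks(hsv(c))["yellow"]
for m,a,ce in blobs(Y,100):
    q=P[m&(c["z_map"]>0)]; print(a,ce,q.min(0).round(3),q.max(0).round(3))
E
```

```text
[ 0.55583226 -0.19541395  0.2281008 ]
1570 [244.  12.] [ 0.413 -0.229  0.064] [ 0.431 -0.171  0.072]
5251 [246. 107.] [ 0.426 -0.231  0.009] [ 0.566 -0.166  0.048]
```

View pics/w4.png

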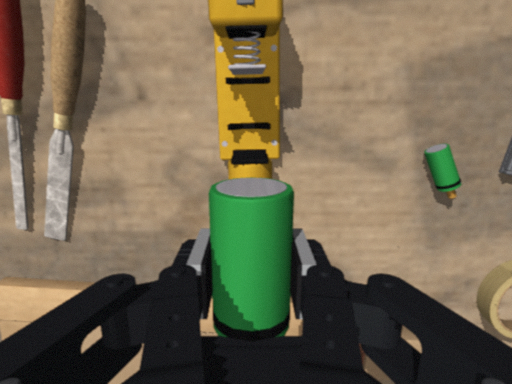

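The wrist view shows the housing at (245,12), spring and plate (247,70), two V rests (248,80) and (249,126), and the black lip (250,157). The bay is open. Now I'll measure its features from the cloud.

```bash
python3 - <<'E'
from h import *
c=dict(np.load("w4.npz")); P=cloud(c,c["pose"]); h=hsv(c); Y=masks(h)["yellow"]; V=h[...,2]
ok=c["z_map"]>0; u=np.arange(512)[None]*np.ones((384,1)); v=np.arange(384)[:,None]*np.ones((1,512))
win=(u>205)&(u<290)&(v<185)
# base plate edges by row
base=Y&win&ok&(abs(P[...,2]-.012)<.006)
L=[];
for r in range(80,158,3):
    i=np.where(base[r])[0]
    if len(i)>5: L.append((P[r,i].mean(0)[0],P[r,i[0],1],P[r,i[-1],1],np.median(P[r,i,2])))
L=np.array(L); print("base rows x,ymin,ymax,z\n",L[::4].round(4)); 
for k in (1,2): print("edge fit",np.polyfit(L[:,0],L[:,k],1))
H=Y&win&ok&(P[...,2]>.06); q=P[H]; print("housing top z",np.median(q[:,2]),"rect",cv2.minAreaRect((q[:,:2]*1000).astype(np.float32)), "xmax",np.percentile(q[:,0],99))
D=(V<45)&win&ok
for m,a,ce in blobs(D,30):
    q=P[m]; print("black",a,ce,"x",np.percentile(q[:,0],[2,98]).round(4),"y",np.percentile(q[:,1],[2,98]).round(4),"z",np.percentile(q[:,2],[2,50,98]).round(4))
for r in range(30,176,4): print(r,P[r,236].round(4),P[r,248].round(4),P[r,262].round(4),c["frame"][r,248])
E
```

```text
base rows x,ymin,ymax,z
 [[ 0.4706 -0.2291 -0.1702  0.0116]
 [ 0.4821 -0.2294 -0.1691  0.0119]
 [ 0.4938 -0.2287 -0.1676  0.0117]
 [ 0.5057 -0.229  -0.1673  0.0117]
 [ 0.5179 -0.2284 -0.1683  0.0115]
 [ 0.5302 -0.2274 -0.1668  0.0118]
 [ 0.5429 -0.2278 -0.1665  0.0118]]
edge fit [ 0.02666707 -0.24188536]
edge fit [ 0.01595182 -0.17615286]
housing top z 0.06957144304763457 rect ((422.041748046875, -200.1617889404297), (17.792375564575195, 57.864013671875), 0.44537466764450073) xmax 0.4303839646582152
black 413 [245.  31.] x [0.431 0.434] y [-0.2155 -0.1837] z [0.0295 0.0567 0.0659]
black 223 [248.  80.] x [0.4686 0.4739] y [-0.2172 -0.1789] z [0.0147 0.0203 0.0288]
black 194 [250. 126.] x [0.5119 0.5171] y [-0.2161 -0.1775] z [0.0153 0.0206 0.0288]
black 431 [250. 157.] x [0.5358 0.5481] y [-0.2124 -0.1809] z [0.0443 0.0459 0.0473]
30 [ 0.4333 -0.2078  0.058 ] [ 0.4336 -0.1978  0.0599] [ 0.4329 -0.1861  0.0563] [15 17 18]
34 [ 0.4337 -0.2085  0.043 ] [ 0.4334 -0.1979  0.0412] [ 0.4331 -0.1855  0.0395] [5 2 5]
38 [ 0.4383 -0.2082  0.0514] [ 0.4389 -0.1979  0.0547] [ 0.4319 -0.1846  0.0
[... 2540 characters left out ...]
 [ 0.5365 -0.1836  0.0117] [207 161  45]
150 [ 0.5356 -0.2095  0.0459] [ 0.5358 -0.1981  0.0451] [ 0.5357 -0.1848  0.0457] [47 37 25]
154 [ 0.5395 -0.2095  0.046 ] [ 0.5396 -0.1981  0.0453] [ 0.5395 -0.1847  0.0459] [21 22 20]
158 [ 0.5434 -0.2096  0.0457] [ 0.5434 -0.1981  0.0456] [ 0.5434 -0.1847  0.0455] [21 20 22]
162 [ 0.5472 -0.2096  0.0461] [ 0.5469 -0.1981  0.0475] [ 0.5471 -0.1847  0.0464] [18 20 22]
166 [ 0.5517 -0.2098  0.0429] [ 0.5515 -0.1981  0.0439] [ 0.5518 -0.1845  0.0426] [224 177  52]
170 [ 0.556  -0.2099  0.0412] [ 0.5551 -0.1981  0.0455] [ 0.5559 -0.1845  0.0419] [214 170  50]
174 [ 0.5599 -0.2099  0.042 ] [ 0.5592 -0.1981  0.045 ] [ 0.5597 -0.1844  0.0426] [215 169  51]
```

The bay features agree with the given sizes: rests 43 mm apart (44), base z 11.7 mm (12), lip x 42–54, plate face at -28 and z 46 mm. So the bay centre is ≈ (0.4933, -0.1978, 0.034), yaw 1.1°.

```bash
cat > bay.py <<'E'
from h import *
from cell import state
import sys
O=np.array([.4933,-.1978,.034]); YAW=1.1; CELL=np.array([-.0007,-.0015,-.0037])
B=R.from_euler("z",YAW,degrees=True)
def report(goal):
    s=state(); T=R.from_rotvec(s["tool_rot"])
    print("t",round(s["time"],2),"bay mm",(B.inv().apply(s["tcp_pos"]+T.apply(CELL)-O)*1000).round(1),"F",np.round(s["contact_force"],1),"gap",round(s["finger_gap"],4))
    tgt=O+B.apply(np.array(goal)/1000)
    a=np.radians(90+YAW); x=np.array([np.cos(a),np.sin(a),0]); z=np.array([0,0,-1.]); D=R.from_matrix(np.stack([x,np.cross(z,x),z],1))
    print("shift cm",(T.inv().apply(tgt-D.apply(CELL)-s["tcp_pos"])*100).round(2),"turn",(T.inv()*D).as_rotvec(degrees=True).round(2))
if __name__=="__main__": report([float(a) for a in sys.argv[1:4]])
E
python3 bay.py 7 0 60; cp bay.py x.py; rm x.py
```

```text
t 4.6 bay mm [ 63.2  -7.6 198. ] F [ 4.6 -6.9 -0.6] gap 0.0324
shift cm [ 0.71 -5.63 13.8 ] turn [-0.05  0.37 -1.43]
```

```bash
python3 -m jog '[[[0,0,0],[0,0,0],2.5],[[0,0,0],[0,0,0],2.5]]'; python3 bay.py 7 0 60
```

```text
time: 4.77
tcp_pos: [0.5561, -0.1941, 0.2284]
tool_rot: [-2.22, -2.217, 0.001]
contact_force: [0.3, 0.3, -1.7]
finger_gap: 0.032
t 4.77 bay mm [ 61.3   1.8 198.1] F [ 0.3  0.3 -1.7] gap 0.032
shift cm [-0.33 -5.38 13.83] turn [-0.21 -0.14 -1.19]
```

```bash
cat > meas.py <<'E'
from look import *
def meas(name):
    s,c=look(name); P=cloud(c,c["pose"]); h=hsv(c); ok=c["z_map"]>0
    print("tcp",s["tcp_pos"].round(4) if hasattr(s["tcp_pos"],"round") else s["tcp_pos"])
    near=(abs(P[...,0]-.4933)<.07)&(abs(P[...,1]+.198)<.026)&ok
    D=(h[...,2]<45)&near
    for m,a,ce in blobs(D,30):
        q=P[m]; print("black",a,ce,"x",np.percentile(q[:,0],[2,98]).round(4),"y",np.percentile(q[:,1],[2,98]).round(4),"ymid",np.percentile(q[:,1],[2,98]).mean().round(4),"z50",np.median(q[:,2]).round(4))
    pl=near&(P[...,2]>.055)&(P[...,0]>.445)&(P[...,0]<.48); q=P[pl]; 
    if len(q): print("plate",len(q),"x",np.percentile(q[:,0],[2,50,98]).round(4),"y",np.percentile(q[:,1],[2,98]).round(4),"z",q[:,2].max().round(4))
    T=cloud(c,c["tool_from_camera"]); m=masks(h)["green"]&ok&(abs(T[...,0])<.025)&(abs(T[...,1])<.05)&(abs(T[...,2])<.03); q=T[m]
    if m.sum()>200: print("cell in tool: x",np.percentile(q[:,0],[1,99]).mean().round(4),"flat y",np.percentile(q[:,1],.5).round(4),"ridge z",np.percentile(q[:,2],1).round(4))
E
python3 -c "from meas import *; meas('w5')"
```

```text
tcp [ 0.5561 -0.1941  0.2284]
black 420 [244.  30.] x [0.431 0.434] y [-0.2154 -0.1838] ymid -0.1996 z50 0.0568
black 227 [246.  80.] x [0.4688 0.4735] y [-0.2179 -0.1789] ymid -0.1984 z50 0.0207
black 191 [248. 125.] x [0.5121 0.5172] y [-0.2166 -0.1779] ymid -0.1972 z50 0.0208
black 433 [248. 156.] x [0.536  0.5478] y [-0.212  -0.1806] ymid -0.1963 z50 0.0459
black 17450 [245. 336.] x [0.536  0.5577] y [-0.2211 -0.173 ] ymid -0.197 z50 0.2981
plate 248 x [0.4471 0.4644 0.4653] y [-0.2133 -0.1853] z 0.082
cell in tool: x -0.0005 flat y -0.0338 ridge z -0.0219
```

```bash
sed -i 's/YAW=1.1/YAW=1.6/' bay.py; python3 -m jog '[[[-0.3,-2.5,3],[-0.2,-0.1,-1.6],2.5],[[-0.3,-4.5,6],[-0.2,-0.1,-1.6],2.5],[[-0.3,-5.4,9],[-0.2,-0.1,-1.6],2.5],[[-0.3,-5.4,11.5],[-0.2,-0.1,-1.6],2.5],[[-0.3,-5.4,13.2],[-0.2,-0.1,-1.6],2.5],[[-0.3,-5.4,13.8],[-0.2,-0.1,-1.6],2.5],[[-0.3,-5.4,13.8],[-0.2,-0.1,-1.6],2.5],[[-0.3,-5.4,13.8],[-0.2,-0.1,-1.6],2.5]]'; python3 -m jog '[[[0,0,0],[0,0,0],2.5],[[0,0,0],[0,0,0],2.5],[[0,0,0],[0,0,0],2.5],[[0,0,0],[0,0,0],2.5]]' >/dev/null; python3 bay.py 7.5 0 32; python3 -c "from meas import *; meas('w6')"
```

```text
time: 5.48
tcp_pos: [0.5043, -0.1961, 0.0936]
tool_rot: [2.185, 2.251, 0.003]
contact_force: [0.2, -0.2, -1.1]
finger_gap: 0.0322
t 5.82 bay mm [10.1 -0.7 64.1] F [ 0.1  0.1 -1.1] gap 0.0323
shift cm [ 0.08 -0.29  3.21] turn [0.39 0.18 0.03]
tcp [ 0.5049 -0.1975  0.0944]
black 479 [251.  86.] x [0.4308 0.4339] y [-0.2154 -0.1843] ymid -0.1998 z50 0.0649
black 18728 [251. 335.] x [0.4838 0.5274] y [-0.2223 -0.1739] ymid -0.1981 z50 0.1631
plate 4327 x [0.4619 0.4713 0.4796] y [-0.2138 -0.1838] z 0.1174
cell in tool: x -0.0005 flat y -0.0338 ridge z -0.0219
```

View pics/w6.png

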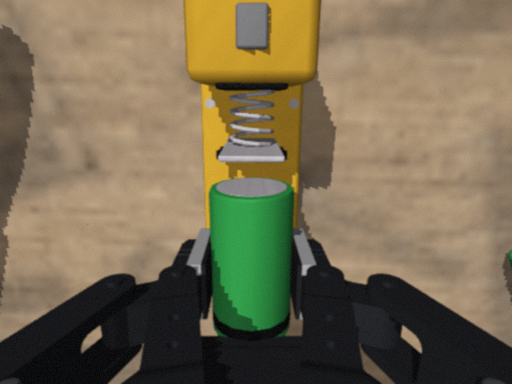

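The view is aligned: plate (251,153), cell flat end (252,187), centred within a pixel or so. I'll descend to 32 mm above the bay in front of the plate.

```bash
python3 - <<'E'
from h import *
c=dict(np.load("w6.npz")); P=cloud(c,c["pose"])
print([P[r,252].round(4).tolist() for r in range(142,166,2)])
E
python3 -m jog '[[[0.08,-0.3,0.8],[0.4,0.2,0],2.5],[[0.08,-0.3,1.6],[0.4,0.2,0],2.5],[[0.08,-0.3,2.4],[0.4,0.2,0],2.5],[[0.08,-0.3,3.2],[0.4,0.2,0],2.5],[[0.08,-0.3,3.2],[0.4,0.2,0],2.5],[[0.08,-0.3,3.2],[0.4,0.2,0],2.5],[[0.08,-0.3,3.2],[0.4,0.2,0],2.5],[[0.08,-0.3,3.2],[0.4,0.2,0],2.5]]'; python3 bay.py -12 0 32
```

```text
[[0.4598, -0.1987, 0.0538], [0.4606, -0.1986, 0.0553], [0.4621, -0.1986, 0.0522], [0.4623, -0.1986, 0.0578], [0.4621, -0.1986, 0.0654], [0.4621, -0.1986, 0.071], [0.4621, -0.1986, 0.0766], [0.4625, -0.1986, 0.0797], [0.4633, -0.1986, 0.0799], [0.4642, -0.1985, 0.0798], [0.4783, -0.1981, 0.0131], [0.4364, -0.1995, 0.2255]]
time: 6.53
tcp_pos: [0.5017, -0.1966, 0.0617]
tool_rot: [-2.189, -2.252, 0.0]
contact_force: [-0.5, 0.8, -2.1]
finger_gap: 0.0323
t 6.53 bay mm [ 6.9  0.2 31.4] F [-0.5  0.8 -2.1] gap 0.0323
shift cm [-0.02 -1.89 -0.06] turn [-0.07 -0.05  0.03]
```

```bash
python3 -m jog '[[[0,-0.3,0],[0,0,0],2.5],[[0,-0.6,0],[0,0,0],2.5],[[0,-0.9,-0.05],[0,0,0],2.5],[[0,-1.2,-0.05],[0,0,0],2.5],[[0,-1.5,-0.05],[0,0,0],2.5],[[0,-1.9,-0.05],[0,0,0],2.5],[[0,-1.9,-0.05],[0,0,0],2.5],[[0,-1.9,-0.05],[0,0,0],2.5]]' 80; python3 -m jog '[[[0,0,0],[0,0,0],2.5],[[0,0,0],[0,0,0],2.5],[[0,0,0],[0,0,0],2.5]]' >/dev/null; python3 bay.py -12 0 32;python3 -c "from meas import *; meas('w7')"
```

```text
time: 7.2
tcp_pos: [0.4836, -0.1973, 0.0625]
tool_rot: [2.19, 2.252, 0.003]
contact_force: [5.1, -0.9, -3.3]
finger_gap: 0.0318
t 7.45 bay mm [-11.    0.   32.2] F [ 6.4  0.1 -2.9] gap 0.0318
shift cm [-0.   -0.1   0.02] turn [ 0.09 -0.05  0.03]
tcp [ 0.4838 -0.1973  0.0625]
black 516 [249. 140.] x [0.431  0.4334] y [-0.2156 -0.1839] ymid -0.1998 z50 0.0648
black 18739 [251. 335.] x [0.4631 0.5064] y [-0.2224 -0.1739] ymid -0.1982 z50 0.1313
plate 26482 x [0.4471 0.4666 0.4779] y [-0.2219 -0.1745] z 0.1488
cell in tool: x -0.0006 flat y -0.0335 ridge z -0.0217
```

View pics/w7.png

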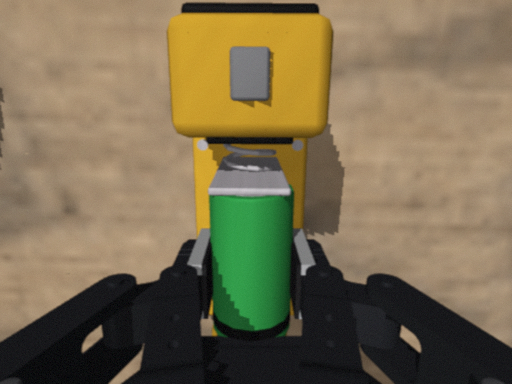

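The plate is pushed back against the flat end (line at row 190). The force of about 6 N implies ≈16 mm push-back, and the pose says 15 mm; both are inside the window. Now lowering.

```bash
python3 -m jog '[[[0,-0.1,0.5],[0,0,0],2.5],[[0,-0.1,1.0],[0,0,0],2.5],[[0,-0.1,1.5],[0,0,0],2.5],[[0,-0.1,2.0],[0,0,0],2.5],[[0,-0.1,2.2],[0,0,0],2.5],[[0,-0.1,2.2],[0,0,0],2.5],[[0,-0.1,2.2],[0,0,0],2.5],[[0,-0.1,2.2],[0,0,0],2.5]]'; python3 bay.py -12 0 0;python3 -c "from meas import *; meas('w8')"
```

```text
time: 8.17
tcp_pos: [0.4837, -0.1981, 0.0412]
tool_rot: [2.188, 2.251, 0.003]
contact_force: [5.7, -0.1, -0.5]
finger_gap: 0.0321
t 8.17 bay mm [-11.1  -0.8  10.9] F [ 5.7 -0.1 -0.5] gap 0.0321
shift cm [ 0.08 -0.09  1.09] turn [0.17 0.05 0.02]
tcp [ 0.4837 -0.1981  0.0412]
black 712 [251. 149.] x [0.4309 0.4336] y [-0.2155 -0.1839] ymid -0.1997 z50 0.0649
black 18761 [252. 335.] x [0.4629 0.5063] y [-0.2225 -0.1741] ymid -0.1983 z50 0.1099
plate 24602 x [0.4468 0.4664 0.4779] y [-0.222  -0.1749] z 0.1274
cell in tool: x -0.0008 flat y -0.0264 ridge z -0.0218
```

```bash
python3 -m jog '[[[0.08,-0.1,0.3],[0.1,0,0],2.5],[[0.08,-0.1,0.6],[0.1,0,0],2.5],[[0.08,-0.1,0.9],[0.1,0,0],2.5],[[0.08,-0.1,1.05],[0.1,0,0],2.5],[[0.08,-0.1,1.05],[0.1,0,0],2.5],[[0.08,-0.1,1.05],[0.1,0,0],2.5],[[0.08,-0.1,1.05],[0.1,0,0],2.5]]'; python3 bay.py 0 0 0;python3 - <<'E'
from look import *
s,c=look("w9"); P=cloud(c,c["tool_from_camera"]); m=masks(hsv(c))["green"]&(abs(P[...,0])<.004)&(abs(P[...,2])<.03)&(c["z_map"]>0)
q=P[m]; print(len(q),np.polyfit(q[:,1],q[:,2],1),np.percentile(q[:,1],[1,99]))
d=eyes.camera("side"); e=eyes.camera("scene"); a=cv2.resize(d["frame"][130:190,205:315],None,fx=5,fy=5,interpolation=2); b=cv2.resize(e["frame"][195:295,285:385],(300,300),interpolation=2)
cv2.imwrite("pics/c2.png",np.hstack([a[:,:500],b])[...,::-1])
E
```

```text
time: 8.8
tcp_pos: [0.4856, -0.1981, 0.0322]
tool_rot: [2.185, 2.248, 0.006]
contact_force: [8.9, 0.1, 2.2]
finger_gap: 0.032
t 8.8 bay mm [-9.2 -0.8  1.9] F [8.9 0.1 2.2] gap 0.032
shift cm [0.08 0.92 0.2 ] turn [0.4  0.11 0.03]
2140 [ 0.00780102 -0.02067474] [-0.02210657  0.0199131 ]
```

View pics/c2.png

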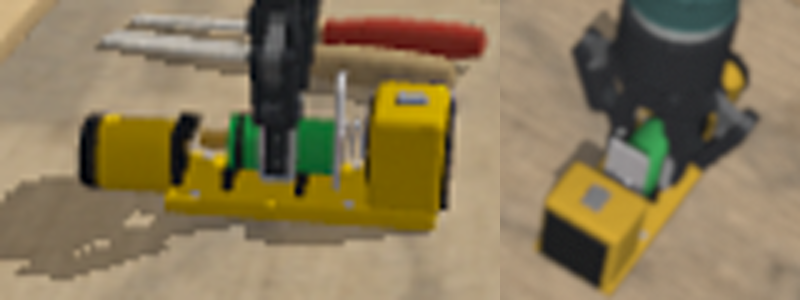

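Side crop: the cell sits level in the bay, with its nose (212,138) just behind the black lip (185,130) and the plate (342,130) pushed back. I'll let it settle and read the forces again.

```bash
python3 -m jog '[[[0,0,0],[0,0,0],2.5],[[0,0,0],[0,0,0],2.5]]'; python3 bay.py -11 0 0
```

```text
time: 9.12
tcp_pos: [0.4856, -0.1982, 0.0322]
tool_rot: [2.185, 2.248, 0.006]
contact_force: [10.1, -0.3, 2.4]
finger_gap: 0.0318
t 9.12 bay mm [-9.2 -0.8  1.9] F [10.1 -0.3  2.4] gap 0.0318
shift cm [ 0.08 -0.18  0.19] turn [0.41 0.11 0.03]
```

```bash
python3 - <<'E'
from h import *
from cell import state
s=state(); print(np.round(s["wrist_torque"],3),np.round(s["contact_force"],2))
for n in ["w6","w7","w8","w9"]:
    c=dict(np.load(n+".npz")); P=cloud(c,c["pose"]); f=c["frame"].astype(int)
    m=(abs(P[...,2]-.080)<.0025)&(abs(P[...,1]+.199)<.012)&(P[...,0]<.475)&(P[...,0]>.43)&(np.ptp(f,axis=-1)<30)&(c["z_map"]>0)
    q=P[m]; print(n,len(q),np.percentile(q[:,0],[5,50,95]).round(4),np.median(q[:,2]).round(4))
    # green visible extent: nose-side shoulder in tool frame
    T=cloud(c,c["tool_from_camera"]); g=masks(hsv(c))["green"]&(abs(T[...,0])<.01)&(abs(T[...,2])<.03); print("   green y max",np.percentile(T[g][:,1],99).round(4))
c=dict(np.load("w9.npz")); cv2.imwrite("pics/w9v.png",cv2.resize(c["frame"][120:384,130:380],None,fx=2,fy=2)[...,::-1])
E
```

```text
[ 0.079 -1.775 -0.142] [10.1  -0.29  2.44]
w6 377 [0.462  0.4633 0.4648] 0.0797
   green y max 0.0197
w7 615 [0.447  0.4483 0.4499] 0.0796
   green y max 0.0196
w8 906 [0.4468 0.4479 0.4496] 0.0796
   green y max 0.0198
w9 1081 [0.4486 0.4498 0.4514] 0.0796
   green y max 0.02
```

View pics/w9v.png

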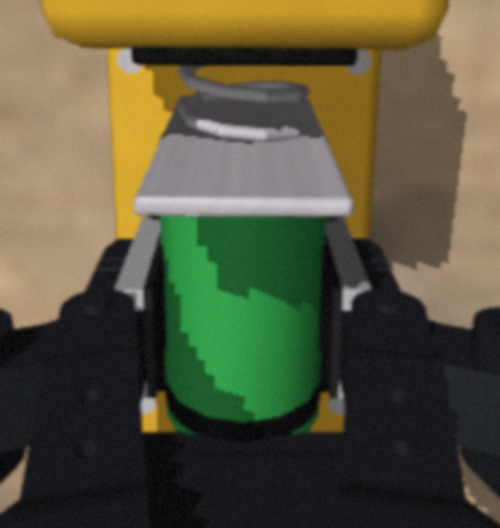

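The plate's own position gives push-back of 15.0 mm, then 15.4, now 13.5, which is still ≥12. The spring only accounts for about 5.4 N of the 10 N. The pads' rear edges at bay x ≈ -18.7 must be rubbing the front face of the rear V rest (-19). I'll ease forward 1.5 mm and lower the last 2 mm.

```bash
python3 -m jog '[[[0.04,0.1,0],[0,0,0],2.5],[[0.08,0.17,0],[0,0,0],2.5],[[0.08,0.17,0.1],[0,0,0],2.5],[[0.08,0.17,0.2],[0,0,0],2.5],[[0.08,0.17,0.2],[0,0,0],2.5],[[0.08,0.17,0.2],[0,0,0],2.5],[[0.08,0.17,0.2],[0,0,0],2.5]]'; python3 bay.py 0 0 0
```

```text
time: 9.7
tcp_pos: [0.4858, -0.1975, 0.0302]
tool_rot: [2.187, 2.249, 0.001]
contact_force: [5.1, -0.8, 5.6]
finger_gap: 0.0321
t 9.7 bay mm [-9.  -0.2 -0.1] F [ 5.1 -0.8  5.6] gap 0.0321
shift cm [ 0.02  0.9  -0.01] turn [0.22 0.16 0.  ]
```

Forces now agree: Fx 5.1 N is the spring alone, and Fz 5.6 N means the cell is seated on the rests at bay z -0.1. Moving forward under the lip.

```bash
python3 -m jog '[[[0,0.2,0],[0,0,0],2.5],[[0,0.4,0],[0,0,0],2.5],[[0,0.6,0],[0,0,0],2.5],[[0,0.75,0],[0,0,0],2.5],[[0,0.85,0],[0,0,0],2.5],[[0,0.85,0],[0,0,0],2.5],[[0,0.85,0],[0,0,0],2.5],[[0,0.85,0],[0,0,0],2.5]]'; python3 bay.py 0 0 0
```

```text
time: 10.37
tcp_pos: [0.4893, -0.198, 0.0295]
tool_rot: [-2.191, -2.25, 0.014]
contact_force: [-5.1, -5.2, 11.0]
finger_gap: 0.0317
t 10.37 bay mm [-5.5 -0.8 -0.8] F [-5.1 -5.2 11. ] gap 0.0317
shift cm [ 0.08  0.55 -0.08] turn [-0.39  0.32 -0.08]
```

Forward motion stalled at bay x -5.5 (Fx -5, Fy -5, Fz +11), so something is catching. I'll measure the plate, cell slip and tilt without pushing further.

```bash
cat > chk.py <<'E'
from look import *
from bay import O,B
def chk(n):
    s,c=look(n); P=cloud(c,c["pose"]); f=c["frame"].astype(int); ok=c["z_map"]>0
    print("F",np.round(s["contact_force"],1),"tq",np.round(s["wrist_torque"],2))
    m=(abs(P[...,2]-.080)<.0025)&(abs(P[...,1]+.199)<.012)&(P[...,0]<.475)&(P[...,0]>.43)&(np.ptp(f,axis=-1)<30)&ok
    if m.sum(): print("plate pushback mm",(.4633-np.median(P[m][:,0]))*1000)
    T=cloud(c,c["tool_from_camera"]); g=masks(hsv(c))["green"]&(abs(T[...,0])<.02)&(abs(T[...,2])<.06)&(abs(T[...,1])<.05)&ok
    q=T[g]; r=q[abs(q[:,0]+.0007)<.004]; print("in tool: ymax",np.percentile(q[:,1],99),"tilt deg",np.degrees(np.polyfit(r[:,1],r[:,2],1)[0]),"ridge z",np.median(r[:,2]),"yaw",[q[abs(q[:,1]-y)<.003][:,0].mean().round(4) for y in (-.015,-.005,.005,.015)])
    w=B.inv().apply(P[g]-O); r=w[abs(w[:,1])<.004]; print("in bay: xmax",np.percentile(w[:,0],99.),"top z",np.median(r[:,2]),"pitch deg",np.degrees(np.polyfit(r[:,0],r[:,2],1)[0]))
if __name__=="__main__": import sys; chk(sys.argv[1])
E
python3 chk.py w10; python3 - <<'E'
from h import *
from cell import eyes
d=eyes.camera("side"); np.savez("sideB.npz",**d); P=cloud(d,d["pose"]); h=hsv(d)
for k in ("green","brass"):
    m=masks(h)[k]; v,u=np.mgrid[:384,:512]; w=m&(u>205)&(u<315)&(v>130)&(v<190)&(d["z_map"]>0)
    for b,a,ce in blobs(w,6): print(k,a,ce,np.percentile(P[b],[2,98],axis=0).round(4).tolist())
E
```

```text
F [-5.1 -5.2 11. ] tq [-1.02  0.98 -0.06]
plate pushback mm 9.97275917950513
in tool: ymax 0.020069929462959657 tilt deg 0.09872230938096437 ridge z -0.02073673596287738 yaw [np.float64(-0.001), np.float64(-0.0007), np.float64(-0.0007), np.float64(-0.0007)]
in bay: xmax 0.01620823264435939 top z 0.016264692763445207 pitch deg -0.47538498368431564
green 11 [250. 158.] [[0.5154, -0.1918, 0.0314], [0.5191, -0.1779, 0.0501]]
green 25 [253. 159.] [[0.5036, -0.1901, 0.0255], [0.511, -0.1779, 0.0485]]
green 68 [266. 159.] [[0.4593, -0.1955, 0.0253], [0.4786, -0.1795, 0.0511]]
brass 7 [206. 138.] [[0.6952, -0.3487, 0.0214], [0.6963, -0.337, 0.0322]]
brass 1202 [265. 161.] [[0.39, -0.3717, -0.0002], [0.5909, -0.165, 0.0708]]
```

There's no slip in the hand and the tilt is only 0.5°. The cell is being pressed down into the V rests (11 N), so friction is holding it. I'll relieve the down and side loads.

```bash
python3 -m jog '[[[0.04,-0.1,-0.1],[0,0,0],2.5],[[0.06,-0.2,-0.2],[0,0,0],2.5],[[0.06,-0.2,-0.25],[0,0,0],2.5],[[0.06,-0.2,-0.25],[0,0,0],2.5],[[0.06,-0.2,-0.25],[0,0,0],2.5]]'; python3 bay.py 0 0 0; python3 chk.py w11
```

```text
time: 10.88
tcp_pos: [0.4898, -0.1967, 0.0311]
tool_rot: [2.189, 2.251, -0.005]
contact_force: [3.8, -4.3, -0.0]
finger_gap: 0.0318
t 10.88 bay mm [-4.9  0.5  0.8] F [ 3.8 -4.3 -0. ] gap 0.0318
shift cm [-0.05  0.5   0.08] turn [-0.06  0.18 -0.02]
F [ 3.8 -4.3 -0. ] tq [-0.79 -0.75 -0.04]
plate pushback mm 9.326964434790696
in tool: ymax 0.020236674232928083 tilt deg 0.13840275151329548 ridge z -0.020650261110307905 yaw [np.float64(-0.001), np.float64(-0.0008), np.float64(-0.0007), np.float64(-0.0007)]
in bay: xmax 0.01680167353485191 top z 0.01773092759155139 pitch deg -0.10884331906547977
```

```bash
python3 -m jog '[[[-0.08,0.1,0],[0,0,0],2.5],[[-0.12,0.2,0],[0,0,0],2.5],[[-0.12,0.3,0],[0,0,0],2.5],[[-0.12,0.4,0],[0,0,0],2.5],[[-0.12,0.4,0],[0,0,0],2.5],[[-0.12,0.4,0],[0,0,0],2.5]]'; python3 bay.py 0 0 0; python3 chk.py w12
```

```text
time: 11.43
tcp_pos: [0.492, -0.1969, 0.0307]
tool_rot: [-2.189, -2.25, 0.008]
contact_force: [-0.9, -4.8, 6.4]
finger_gap: 0.0318
t 11.43 bay mm [-2.8  0.3  0.4] F [-0.9 -4.8  6.4] gap 0.0318
shift cm [-0.03  0.28  0.04] turn [-0.29  0.09 -0.03]
F [-0.9 -4.8  6.4] tq [-0.79  0.17 -0.1 ]
plate pushback mm 7.234433768505911
in tool: ymax 0.020234935149369887 tilt deg 0.06796347540661536 ridge z -0.02069023472303612 yaw [np.float64(-0.0009), np.float64(-0.0008), np.float64(-0.0006), np.float64(-0.0005)]
in bay: xmax 0.01902060623388024 top z 0.01741132630228867 pitch deg -0.3421026454602039
```

The cell is now well under the lip (push-back 7.2 mm, nose tip ≈47). I'll relieve the side load, then open slightly so the spring brings it home.

```bash
python3 -m jog '[[[-0.1,0,-0.07],[0,0,0],2.5],[[-0.18,0,-0.12],[0,0,0],2.5],[[-0.18,0,-0.12],[0,0,0],2.5],[[-0.18,0,-0.12],[0,0,0],2.5]]' 20; python3 bay.py 0 0 0; python3 chk.py w13
```

```text
time: 11.82
tcp_pos: [0.4925, -0.1969, 0.0309]
tool_rot: [-2.186, -2.25, 0.001]
contact_force: [3.0, 0.4, -0.3]
finger_gap: 0.0314
t 11.82 bay mm [-2.3  0.2  0.6] F [ 3.   0.4 -0.3] gap 0.0314
shift cm [-0.02  0.23  0.06] turn [-0.19 -0.15  0.04]
F [ 3.   0.4 -0.3] tq [ 0.11 -0.68 -0.12]
plate pushback mm 6.616850075702452
in tool: ymax 0.020075140559010673 tilt deg -0.08110655620238337 ridge z -0.02063590606026279 yaw [np.float64(-0.0009), np.float64(-0.0007), np.float64(-0.0006), np.float64(-0.0005)]
in bay: xmax 0.019367161319629195 top z 0.017541406175424906 pitch deg -0.04752154601245809
```

Loads are now balanced: only the spring's 3 N remains. I'll go forward another 2 mm, then let go with a small opening.

```bash
python3 -m jog '[[[0,0.1,0],[0,0,0],2.5],[[0,0.2,0],[0,0,0],2.5],[[0,0.2,0],[0,0,0],2.5],[[0,0.2,0],[0,0,0],3.6],[[0,0.2,0],[0,0,0],4.0],[[0,0.2,0],[0,0,0],4.5],[[0,0.2,0],[0,0,0],4.5],[[0,0.2,0],[0,0,0],4.5]]'; python3 bay.py 0 0 0; python3 chk.py w14
```

```text
time: 12.53
tcp_pos: [0.494, -0.1973, 0.0309]
tool_rot: [-2.187, -2.25, 0.003]
contact_force: [1.1, 0.0, -0.1]
finger_gap: 0.0452
t 12.53 bay mm [-0.8 -0.3  0.6] F [ 1.1  0.  -0.1] gap 0.0452
shift cm [0.02 0.08 0.06] turn [-0.25 -0.08  0.02]
F [ 1.1  0.  -0.1] tq [-0.04  0.04 -0.02]
plate pushback mm 4.131697760561048
in tool: ymax 0.020880912817507147 tilt deg -0.028557132018204076 ridge z -0.02082553769672267 yaw [np.float64(-0.0004), np.float64(-0.0008), np.float64(-0.0006), np.float64(-0.0006)]
in bay: xmax 0.0216878957030124 top z 0.017737496603609404 pitch deg -0.18089116490488014
```

Push-back is 4.1 mm (fitted: 4). I'll retreat straight up.

```bash
python3 -m jog '[[[0,0,0],[0,0,0],5.5],[[0,0,0],[0,0,0],5.5],[[0,0,-1.5],[0,0,0],5.5],[[0,0,-4],[0,0,0],5.5],[[0,0,-8],[0,0,0],5.5],[[0,0,-12],[0,0,0],5.5],[[0,3,-16],[0,0,0],5.5],[[0,6,-18],[0,0,0],5.5]]'; python3 -m jog '[[[0,1,-1],[0,0,0],5.5],[[0,1,-1],[0,0,0],5.5],[[0,1,-1],[0,0,0],5.5],[[0,1,-1],[0,0,0],5.5],[[0,1,-1],[0,0,0],5.5],[[0,1,-1],[0,0,0],5.5]]'
python3 - <<'E'
from look import *
from bay import O,B
s,c=look("w15"); d=eyes.camera("side"); e=eyes.camera("scene")
P=cloud(c,c["pose"]); f=c["frame"].astype(int); ok=c["z_map"]>0; W=B.inv().apply((P-O).reshape(-1,3)).reshape(P.shape)*1000
g=masks(hsv(c))["green"]&(abs(W[...,1])<20)&(abs(W[...,0])<60)&(W[...,2]>9)&ok; w=W[g]; r=w[abs(w[:,1])<5]
print("cell bay x",np.percentile(w[:,0],[1,99]),"y",w[:,1].mean(),"top z",np.median(r[:,2]),"pitch",np.degrees(np.polyfit(r[:,0],r[:,2],1)[0]))
p=(abs(W[...,2]-46)<3)&(abs(W[...,1])<12)&(abs(W[...,0]+34)<16)&ok; print("plate pushback",-30-np.median(W[p][:,0]),p.sum())
q=cv2.resize(c["frame"],None,fx=.78,fy=.78); a=cv2.resize(d["frame"][125:275,150:320],(400,353),interpolation=2)
h=max(q.shape[0],a.shape[0]); q=cv2.copyMakeBorder(q,0,h-q.shape[0],0,0,0); a=cv2.copyMakeBorder(a,0,h-a.shape[0],0,0,0); cv2.imwrite("pics/fin.png",np.hstack([q,a])[...,::-1])
E
```

```text
time: 13.25
tcp_pos: [0.5526, -0.1961, 0.2131]
tool_rot: [-2.191, -2.25, 0.002]
contact_force: [2.2, -0.4, 0.8]
finger_gap: 0.055
time: 13.75
tcp_pos: [0.5613, -0.1952, 0.2176]
tool_rot: [-2.185, -2.247, 0.005]
contact_force: [-0.3, 0.0, 0.8]
finger_gap: 0.0548
cell bay x [-30.79673242  30.13755083] y -0.3973345580335553 top z 17.671559135165964 pitch -0.11992823427201058
plate pushback 3.4799133668985505 126
```

View pics/fin.png

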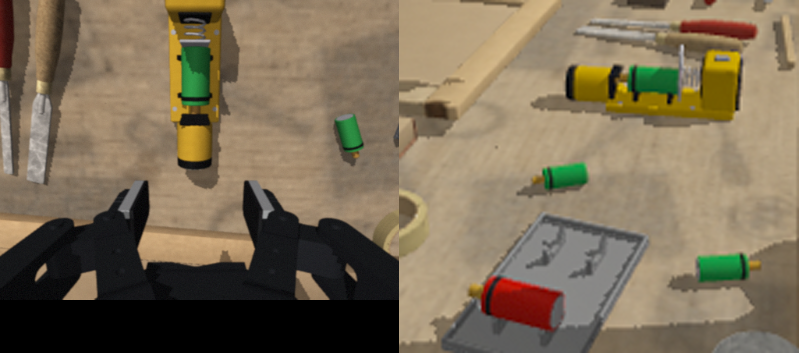

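The final view shows the cell in the bay at (197,72), with its nose under the lip at (195,108) and the plate against its flat end. The gripper is clear, the red cell is still in the tray and the look-alikes are untouched. Handing in.

```bash
python3 -c "
from cell import workorder,state
print(state()['time'],workorder.close_job())"
```

```text
the job is handed in; nothing more can be done
13.9 None
```

The green cell is fitted in the lamp's bay with its nose forward under the lip. I let go of it and handed the job in at 13.9 s. The hand-in gives no verdict.

**How it went:** I gripped the large green cell in the tray and held it level 32 mm above the bay. I then pressed the spring plate back about 15 mm, lowered the cell behind the lip, moved it forward and released it, so the spring pushed it home.

**Last checks:**
- **Position:** the middle of the cell is within about 0.5 mm of the bay centre, and it lies level to about 0.1°. Its top is 17.7 mm above the bay centre, against 17 mm expected.
- **Spring plate:** it reads 3.5 to 4.1 mm push-back, where 4 mm means fitted.
- **Surroundings:** the gripper is clear of the lamp, the red cell is still in the tray, and the look-alikes have not moved.

**What did not go smoothly:**
- **Lowering:** something rubbed near the bottom and pushed the cell 2 mm forward; I took it to be the pads on the rear V rest. The plate still read 13.5 mm, just above the 12 mm needed to clear the lip.
- **Moving forward:** the cell stuck on the first push because it was pressed into the rests with 11 N. It moved freely once I eased that load.
- **Forces:** the largest force components I read were about 11 N.

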